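# Free the crate lid's spring-bar hinge with the forked tool

### The job

Take the forked tool from its wooden stand, straddle the crate's hinge bar with it and gently push the bar's collar sideways against its spring, away from the knuckle, until the lid's hinge edge springs up; do not ram the bar or touch the hinge with the fingers. Then stand the tool back upright in its slot, lift the freed lid off by its rib and lay it flat in the middle of the cork mat, ready for filing, without dropping it or disturbing anything else on the desk.

Things in the scene. Friction and masses are not known exactly. Their poses are not given: they have to be found in the camera images.
- crate: Fixed wooden crate model, 100 (x) x 110 (y) x 55 mm high, origin at the centre of its underside, z up. On its -x side is the lid's hinge: three upright aluminium lugs reaching 26 mm out from the wall, tops at 77 mm, and a steel spring bar, 4.4 mm thick, along y at x = -64 mm, height 66 mm. More than 12 N between tool and crate damages it.
- knuckle_point (a point): Fixed point on the bar's axis (crate x = -64, y = -26, height 66 mm), in the middle of the lid's hinge knuckle (y = -34 to -18 mm) while the lid is shut. The bar's tip sits about 6 mm deep in the knuckle's +y side. Lugs stand either side of the knuckle, y = -43.5 to -37 and y = -15 to -11.5 mm (3 mm of play each side).
- fork_gap (a point): Point on the bar's axis (crate x = -64, y = -5.2, height 66 mm), midway in the always free gap, 12.5 mm along the bar, between the inner lug (y = -11.5 mm) and the collar at its nearest (y = 1 mm). The fork goes in here from above. The crate's wall is 14 mm from the axis. Axes as the crate's: +y is the direction to push.
- push_line (a point): Point on the bar's axis (crate y = 13 mm), amid the range of the collar: a round steel collar fixed on the bar, 18 mm across, 4 mm thick. Its face towards -y lies anywhere from y = 1 to 21 mm at rest; this differs from crate to crate and is not measured: find it by touch or by eye. Push that face to +y with the tines.
- outer_lug (a point): Centre of the outer lug on the bar's axis (y = 34 to 40 mm). The spring takes about 3 N at first and 6 N at the end of travel; the tip is clear of the knuckle after about 5 mm of collar travel and the bar meets a hard stop at 7 mm. When the tip is clear a spring plunger lifts the lid's hinge edge by about 9 mm, and it stays up when the bar is let go.
- lid_grip (a point): Loose grey plastic lid, about 85 g: plate 100 x 110 x 5 mm on the crate's walls (underside at 55 mm, axes as the crate's), flat below, hinge knuckle 25 x 16 x 18 mm at its -x edge, and mid-top a rib 40 (x) x 14 (y) mm, 29 mm above the plate; grip it across y. This point: in the rib, 14 mm above the plate's top. Freed, the lid slopes 0.08 rad, hinge edge up, this point 3 to 4 mm higher.
- fork_grip (a point): Loose forked tool, 70 g, 96 mm long, upright in its stand, fork down. This point: centre of its wooden handle, 66 mm above the tine tips. Handle 22 (x) x 16 (y) x 60 mm; grip it across y. Below it a guard plate 34 x 24 x 4 mm (underside 32 mm above the tips), then two steel tines 4 x 4 mm, side by side along x, 8 mm gap between them, 22 mm deep.
- stand_slot (a point): Fixed wooden stand, 80 x 70 x 40 mm high; this point: centre of the slot's mouth in its top face. Slot 25 (x) x 13 (y) mm, 34 mm deep. The tool stands in it fork down, its x along the slot's x (either way round), guard resting on the top face: handle centre 34 mm above this point.
- mat_center (a point): Centre of the top face of the fixed cork mat, 190 x 170 x 4 mm, lying on the desk (top at height 4 mm).
- canister: Bystander: white twist-cap plastic canister, 60 mm across, 98 mm high, origin under its centre.
- rook: Bystander: cream ceramic chess rook, 32 mm across, 50 mm high, origin under its centre.
- dune_tile: Bystander: sand-coloured resin dune tile, 90 x 90 x 16 mm, origin under its centre.
- steel_file: Bystander: flat steel file with a wooden handle, 225 mm long along its x, 16 mm wide and high, lying down.
- paint_jar: Bystander: small glass jar with black cap, 40 mm across, 45 mm high, origin under its centre.
- sanding_block: Bystander: cork sanding block, 60 x 35 x 25 mm, origin under its centre.
There are look-alikes about, which are no part of the job. Of the things like the part that bears fork_grip, leave any that is orange or red; of the rest the larger one is meant.

How it is judged:
By the outcome, as a careful person would: the job done as asked, in the order asked, and still so for the second after the job is handed in, with the robot touching nothing.
It also fails if it takes over 70 s, if anything falls off the work surface, if the arm or the gripper's body presses on something with over 40 N, if the wrist force passes 120 N, or if a joint passes its speed limit or range.

### The arm

A 7-joint arm with a two-finger parallel gripper is mounted at the origin on the work surface. World frame = base frame: x ahead of the robot, y to its left, z up, the work surface at z = 0. Lengths are in mm, angles in rad, forces in N, time in s.
With the tool pointing down it reaches from about 400 to 900 mm from the base axis. Payload 5.6 kg.
Tool frame: the origin (TCP) lies on the centre line of the jaws, within the pads' length; the fingertips stand 14 mm ahead of it and the grasp point (between the pads) lies 5 mm behind it; z points along the fingers, y is the direction in which the jaws open and shut (so a half turn about z gives the same grasp; the last joint's range is limited). The gripper opens to 92 mm and grips with 3 to 60 N. Pads are 20 mm wide; open, the fingers measure 128 mm over their backs; the gripper's body (75 mm by 189 mm) begins 69 mm behind the grasp point.
Start: joints at [-1.215, 0.468, -0.012, 1.603, 0.006, 1.071, -0.056], TCP at [252.444, 598.983, 206.092] pointing down, gripper open.
Joint ranges: [-2.53, 2.53], [-0.31, 2.02], [-1.57, 1.55], [0.28, 2.44], [-1.29, 4.43], [0.15, 1.84], [-2.92, 2.92]. Speed limits (rad/s): [2.57, 2.57, 3.14, 3.14, 3.14, 3.14, 3.14].

### API

Orientations are given as a rotation vector (axis times angle).
In Python, from rig import r, eoat, imaging, status gives the robot as it stands. The module is installed in compiled form; this text tells all that it offers. Calls block until the motion is done:
- r.reach(position, orientation): joint-space move of the TCP to a pose.
- r.move_straight(position, frame=None, rate=150, max_force=None): straight line of the TCP; frame=None keeps the orientation; rate is the mean speed in mm/s. With max_force (N) it stops when the force on the tool has changed by that much, and returns True; else False.
- r.move_joints(angles): joint-space move.
- eoat.grip(opening, grip_force=None): finger opening in mm; grip_force is the grip in N (None keeps the last); returns when the fingers have stopped.
- r.pause(seconds).
- r.ik(position, orientation): joint angles nearest the present ones, or None.
- imaging.get_image(name): name is "scene" or "side" or "wrist"; returns (picture, depth): 480x640x3 uint8, red, green, blue; 480x640 float32, mm along the optical axis (not along the pixel's ray), 0 where there is no reading.
- imaging.camera_params(name): a dict with "fx", "fy", "cx", "cy" (pixels), "k1" (the pictures are not rectified: a ray, as slopes to the right and down, at radius r is drawn at 1 + k1 r^2 times it, then the intrinsics apply), "view" (4x4, takes a point from world to camera coordinates). Camera axes: x right, y up, looking along -z (the intrinsics and any distortion apply to the point x, -y, -z); pixel columns grow to the right and rows downward; lengths in mm; the calibration is good to about 2 mm. A picture is of the moment at which its call begins: read the wrist's pose just before it. camera_params takes no time and is no camera call; for the wrist camera it gives the pose at the moment of the call.
A pose or a line that the arm cannot do raises r.IKError and nothing moves.
- r.sign_off(): hands the job in, once; it reports no verdict.
Readings, each from a call of its own:
- status.current_t(): time.
- status.current_q(): joint angles.
- status.current_joint_velocities(): joint speeds.
- status.current_effort(): joint torques, N m.
- status.current_eef_pos(): TCP position.
- status.current_eef_rot(): TCP orientation.
- status.current_wrist_force(): force on the tool from outside, world axes, zero at the start.
- status.current_ft_torque(): the same for the moment, N m.
- status.current_opening(): finger opening in mm.
Only numpy, scipy, OpenCV 4.12 (cv2) and the standard library are available. Lean on these libraries where they do the work, as an engineer would, in place of code of your own. Each camera call takes 0.05 s, during which the arm holds its last target.

## Working session

There is one attempt and no reset: what is moved stays moved. The work goes in short steps, each a Python script; the robot and the scene stay as the last script left them, time stands still between calls to the robot, and variables do not carry over. Pictures are saved under pics/ and viewed, and the job is handed in when it is done.

```bash
mkdir -p pics
cat > h.py <<'E'
import numpy as np, cv2
from rig import r, eoat, imaging, status
def snap(name, fn):
    p=imaging.camera_params(name); im,d=imaging.get_image(name)
    cv2.imwrite(f'pics/{fn}.png', im[:,:,::-1]); np.savez(f'pics/{fn}.npz',im=im,d=d,view=p['view'],K=[p['fx'],p['fy'],p['cx'],p['cy'],p['k1']])
    return im,d,p
def load(fn):
    z=np.load(f'pics/{fn}.npz'); return z['im'],z['d'],z['view'],z['K']
def slopes(K,uv):
    fx,fy,cx,cy,k1=K; uv=np.atleast_2d(np.asarray(uv,float))
    M=np.array([[fx,0,cx],[0,fy,cy],[0,0,1]])
    return cv2.undistortPoints(uv.reshape(-1,1,2),M,np.array([k1,0,0,0.])).reshape(-1,2)
def ray(view,K,uv):
    s=slopes(K,uv); R=view[:3,:3]; o=-R.T@view[:3,3]
    d=np.c_[s[:,0],-s[:,1],-np.ones(len(s))]@R
    return o,d
def onplane(view,K,uv,z):
    o,d=ray(view,K,uv); t=(z-o[2])/d[:,2]; return o+d*t[:,None]
def bydepth(view,K,uv,dep):
    o,d=ray(view,K,uv); return o+d*np.asarray(dep,float).reshape(-1,1)
def proj(view,K,P):
    P=np.atleast_2d(P); c=P@view[:3,:3].T+view[:3,3]
    s=np.c_[c[:,0]/-c[:,2],-c[:,1]/-c[:,2]]; r2=(s**2).sum(1); s=s*(1+K[4]*r2)[:,None]
    return s*K[:2]+K[2:4]
def cloud(fn):
    im,d,view,K=load(fn); v,u=np.mgrid[:480,:640]
    P=bydepth(view,K,np.c_[u.ravel(),v.ravel()],d.ravel()).reshape(480,640,3); P[d==0]=np.nan
    return im,P
E
python3 - <<'E'
from h import *
for n in ['scene','side','wrist']:
    im,d,p=snap(n,n+'0'); v=p['view']; print(n,p['fx'],p['k1'],-v[:3,:3].T@v[:3,3],(d>0).mean())
print(status.current_t(),status.current_eef_rot())
E
```

```text
scene 573.7959125504519 -0.04223509029851143 [1224.54734595  482.77076484 1052.35566183] 0.996025390625
side 505.46143737957703 -0.028870372940317295 [ 474.62684476 -769.13382299  946.31918791] 0.9959602864583333
wrist 396.2414137994586 -0.013666537736946134 [178.69418512 631.00101852 383.23366083] 0.9958561197916667
0.15 [-6.22359846e-01 -3.07914704e+00  2.08138510e-03]
```

View pics/scene0.png

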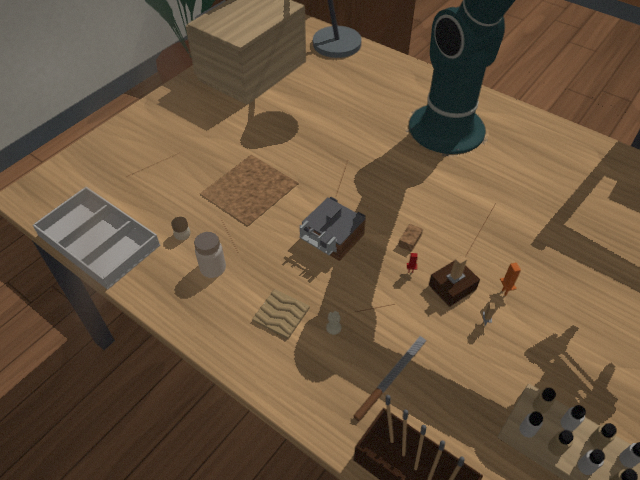

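View pics/side0.png

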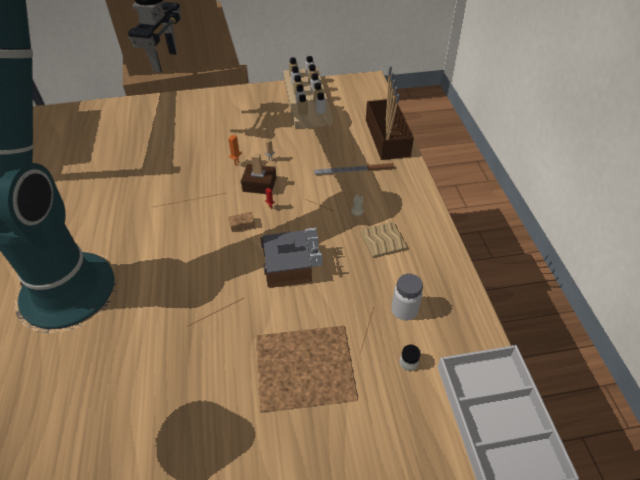

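View pics/wrist0.png

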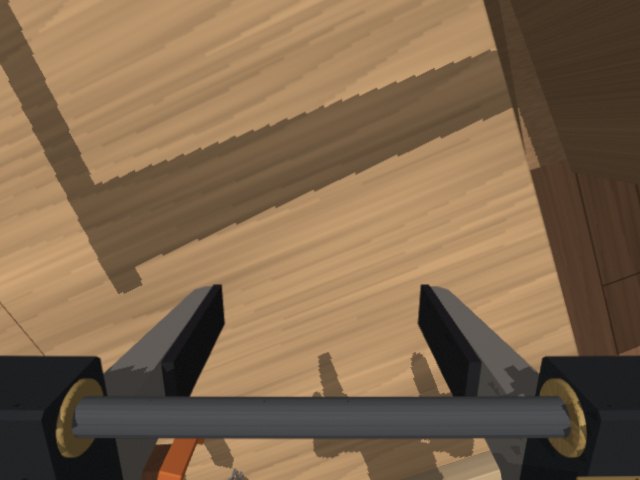

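The scene view shows the crate at (333,228) with its hinge facing the camera, the stand with the wooden tool at (455,275), and the mat at (250,188). Orange, red and small grey look-alikes stand around the stand. Next I'll enlarge and measure.

Run:
```python
from h import *
a=cv2.imread('pics/scene0.png'); b=cv2.imread('pics/side0.png')
c1=cv2.resize(a[190:330,280:540],None,fx=3,fy=3,interpolation=cv2.INTER_CUBIC); cv2.imwrite('pics/c1.png',c1)
c2=cv2.resize(b[120:300,210:410],None,fx=4,fy=3.3,interpolation=cv2.INTER_CUBIC); cv2.imwrite('pics/c2.png',c2)
for n in ['scene0','side0']:
    im,P=cloud(n)
    print(n)
    for u,v in ([(250,188),(330,215),(355,228),(457,262),(440,278),(470,285),(300,310),(208,240),(333,315)] if n=='scene0' else [(305,365),(285,255),(257,160),(247,183),(270,183),(300,240),(410,285)]):
        print(u,v,P[v,u].round(1),im[v,u])
```

```text
scene0
250 188 [ 514.5 -281.8    2.6] [119  90  61]
330 215 [528.6 -18.5  89.6] [83 80 83]
355 228 [502.4  33.4  56.8] [47 44 43]
457 262 [484.6 276.  103.3] [83 65 47]
440 278 [493.4 253.1  36.7] [60 39 27]
470 285 [472.8 314.4  39.6] [51 35 24]
300 310 [729.5  52.   14. ] [120 102  73]
208 240 [ 751.  -180.3   99. ] [101  89  83]
333 315 [711.  124.9  41.3] [93 89 77]
side0
305 365 [ 515.5 -285.7    5.8] [126  95  68]
285 255 [507.9 -40.3  64.6] [90 90 94]
257 160 [473.  267.5  93.1] [116  94  67]
247 183 [438.7 251.7  31.8] [44 30 20]
270 183 [499.3 239.1  33.4] [41 26 19]
300 240 [547.8   0.8  61.7] [91 89 93]
410 285 [ 750.9 -192.4   98.6] [90 90 94]
```

View pics/c1.png

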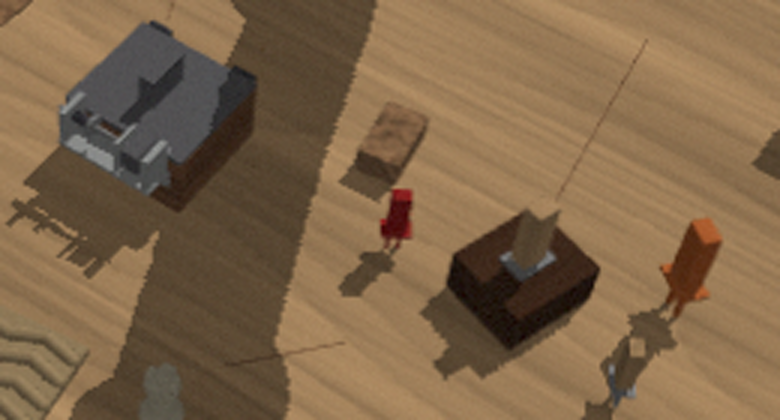

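View pics/c2.png

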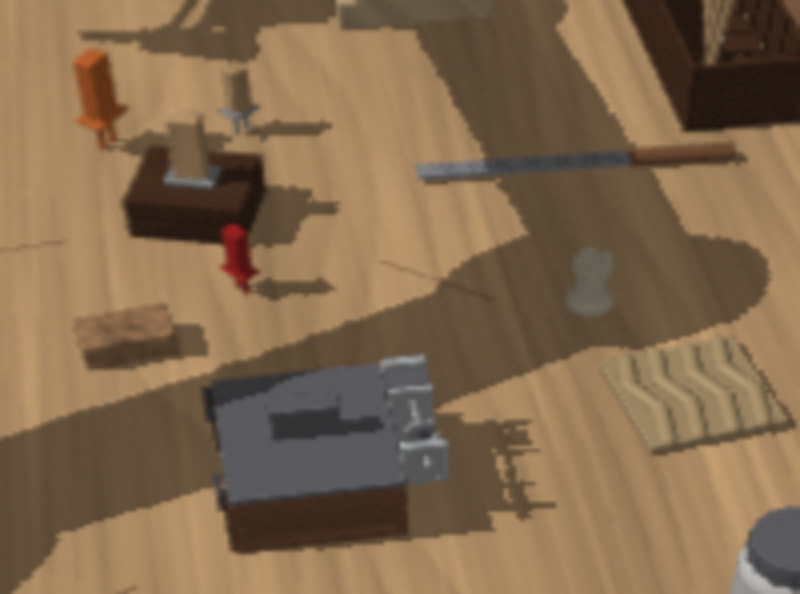

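Run:
```python
from h import *
for n in ['scene0','side0']:
    im,P=cloud(n); z=P[...,2]; x=P[...,0]; y=P[...,1]
    def box(m,lab):
        m=m&np.isfinite(z); q=P[m]; rc=cv2.minAreaRect(q[:,:2].astype(np.float32)); print(n,lab,m.sum(),np.round(rc[0],1),np.round(rc[1],1),round(rc[2],1),'z',np.median(q[:,2]).round(1))
    reg=lambda x0,x1,y0,y1:(x>x0)&(x<x1)&(y>y0)&(y<y1)
    box(reg(400,560,200,350)&(abs(z-38)<5)&(im[...,0]<80),'stand')
    box(reg(440,530,230,310)&(z>80),'handle')
    box(reg(430,600,-100,50)&(abs(z-60)<6),'lid')
    box(reg(430,580,-100,50)&(z>80),'rib')
    box(reg(540,620,-100,50)&(z>64),'hinge')
    hsv=cv2.cvtColor(im,cv2.COLOR_RGB2HSV)
    box(reg(380,650,-420,-150)&(im[...,0].astype(int)-im[...,2]<75)&(im[...,0]<160)&(z<12)&(abs(im[...,0].astype(int)-im[...,2]-55)<18),'mat')
```

```text
scene0 stand 760 [473.2 278.8] [71.7 85.5] 72.4 z 38.9
scene0 handle 142 [474.7 277.7] [17.2 23.7] 69.5 z 100.4
scene0 lid 1485 [523.7 -18.2] [135.6 113.3] 0.9 z 59.7
scene0 rib 122 [533.7 -26.6] [29.7 86.2] 69.2 z 87.5
scene0 hinge 290 [565.7 -17.1] [97.5 50.2] 88.2 z 72.3
scene0 mat 6916 [ 515. -285.] [269.9 269.8] 90.0 z 1.6
side0 stand 371 [469.3 273.1] [72.9 82.4] 69.8 z 39.9
side0 handle 99 [469.9 275.4] [18.9 23.5] 71.5 z 97.1
side0 lid 1589 [520.9 -21.1] [131.1 115.5] 0.8 z 60.5
side0 rib 130 [531.3 -21.7] [78.6 18.5] 3.2 z 88.7
side0 hinge 287 [567.3 -23.7] [42.6 94.6] 0.5 z 73.2
side0 mat 8555 [ 516.9 -288.1] [270.5 268.3] 88.5 z 3.6
```

```bash
cat >> h.py <<'E'
from scipy.spatial.transform import Rotation as Ro
def down(yaw):  # tool z down, tool x axis at angle yaw(deg)
    a=np.radians(yaw); x=np.array([np.cos(a),np.sin(a),0]); z=np.array([0,0,-1.]); y=np.cross(z,x)
    return Ro.from_matrix(np.c_[x,y,z]).as_rotvec()
E
python3 - <<'E'
from h import *
p=imaging.camera_params('wrist'); R=Ro.from_rotvec(status.current_eef_rot()).as_matrix(); v=np.array(p['view'])
print('cam in tool',R.T@(-v[:3,:3].T@v[:3,3]-status.current_eef_pos()),'look',R.T@(-v[2,:3]))
for pos,ya in [((547,249,175),-200),((547,249,175),162),((574,-20,200),180),((574,-20,200),0),((574,-20,120),0),((515,-285,30),0),((515,-285,30),180),((473,277,75),162)]:
    q=r.ik(pos,down(ya)); print(pos,ya,None if q is None else np.round(q,2))
E
```

```text
cam in tool [  80.39704581    1.1297184  -177.99604535] look [-0.28321823  0.00103159  0.95905494]
(547, 249, 175) -200 [-0.58  0.42  0.12  1.76 -0.06  0.97  0.79]
(547, 249, 175) 162 [-0.57  0.42  0.11  1.76 -0.06  0.97  0.82]
(574, -20, 200) 180 [-0.34  0.35  0.39  1.82 -0.16  1.    1.69]
(574, -20, 200) 0 [-0.65  0.42  0.81  1.84 -0.36  1.03 -1.27]
(574, -20, 120) 0 [-0.58  0.53  0.73  1.9  -0.45  0.89 -1.19]
(515, -285, 30) 0 [-0.3   0.9   1.08  1.92 -0.99  0.98 -0.3 ]
(515, -285, 30) 180 [ 0.15  0.62  0.39  1.89 -0.35  0.7   2.32]
(473, 277, 75) 162 [-0.65  0.47  0.07  1.96 -0.05  0.72  0.71]
```

Run:
```python
from h import *
a=np.radians(161); X=np.array([np.cos(a),np.sin(a),0])
r.reach(np.array([472,276,200])-50*X,down(161)); snap('wrist','w1')
# crate, camera on +x side
r.reach([574-60,-25,215],down(0)); snap('wrist','w2')
print(status.current_t(), status.current_eef_pos())
```

```text
3.6917 [514.09030255 -24.37411934 214.92687532]
```

View pics/w1.png

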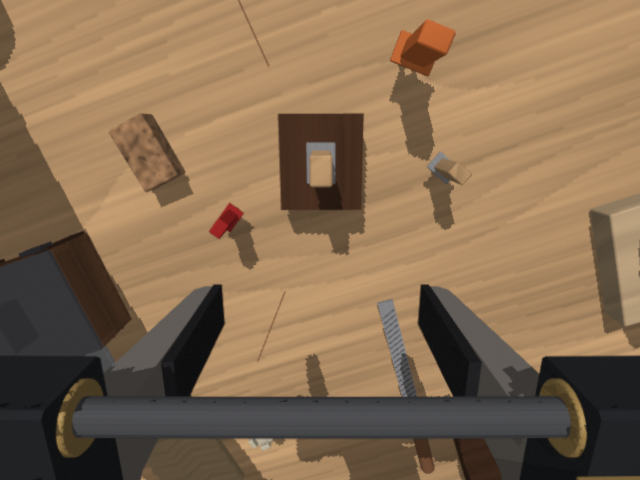

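View pics/w2.png

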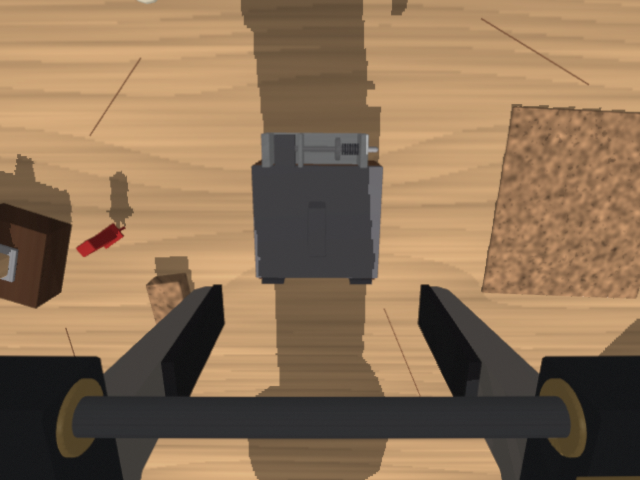

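Wrist view 1 shows the stand top from (279,114) to (363,209), with the handle top at (320,168). In view 2 the crate lies between x=253 and 382. The lugs sit at columns 267, 300 and 362, the collar at about (338,149), and the spring runs from 343 to 358. The mat is at the right.

Run:
```python
from h import *
im,d,view,K=load('w1'); _,P=cloud('w1')
z=P[...,2]; x=P[...,0];y=P[...,1]
near=(np.hypot(x-472,y-276)<75)
def rect(m,zz,lab):
    m=m.astype(np.uint8); cs,_=cv2.findContours(m,cv2.RETR_EXTERNAL,cv2.CHAIN_APPROX_NONE); c=max(cs,key=cv2.contourArea)
    h=cv2.convexHull(c).reshape(-1,2).astype(float); W=onplane(view,K,h,zz)[:,:2].astype(np.float32)
    rc=cv2.minAreaRect(W); print(lab,m.sum(),np.round(rc[0],2),np.round(rc[1],1),round(rc[2],2),'zmed',np.nanmedian(z[m>0]).round(2)); return rc
rect(near&(z>25),40,'stand top(all)')
rect(near&(abs(z-40)<3),40,'stand top')
rect(near&(z>98)&(z<110),104,'handle top')
rect(near&(abs(z-44)<4)&(im.min(2)>95),44,'guard')
for nm in ['scene0','side0']:
    print(nm)
    im,d,view,K=load(nm); _,P=cloud(nm); z=P[...,2]; near=np.hypot(P[...,0]-472,P[...,1]-276)<60
    rect(near&(z>97)&(z<112),104,'handle top')
im,d,view,K=load('w2'); _,P=cloud('w2'); z=P[...,2]
nr=(abs(P[...,0]-520)<90)&(abs(P[...,1]+25)<80)
rect(nr&(abs(z-60)<4),60,'lid'); rect(nr&(abs(z-89)<3),89,'rib')
rect(nr&(abs(z-77)<2.5),77,'lug tops')
c=cv2.imread('pics/w2.png')[120:290,240:400]; cv2.imwrite('pics/c3.png',cv2.resize(c,None,fx=4.5,fy=3.5*1,interpolation=cv2.INTER_CUBIC))
```

```text
stand top(all) 69807 [683.9  205.75] [701.6 231. ] 71.07 zmed 309.67
stand top 6936 [470.91 278.63] [69.9 79.6] 71.33 zmed 39.3
handle top 737 [470.46 278.67] [15.2 21.7] 71.16 zmed 103.1
guard 334 [470.63 278.69] [23.  31.9] 71.69 zmed 43.26
scene0
handle top 82 [476.74 278.77] [18.9 24.5] 69.69 zmed 102.69
side0
handle top 50 [470.68 271.91] [23.2 23.4] 72.82 zmed 103.09
lid 13607 [510.79 -18.92] [105.2 110.2] 0.14 zmed 59.71
rib 833 [514.14 -19.5 ] [13.4 39.5] 89.61 zmed 88.65
lug tops 722 [576.65  20.66] [ 6.3 25.2] 88.05 zmed 76.19
```

View pics/c3.png

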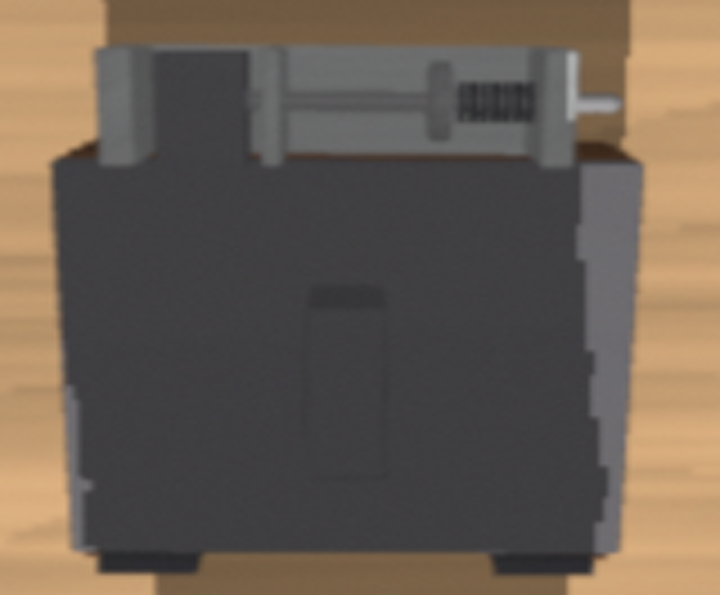

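Run:
```python
from h import *
im,d,view,K=load('w2'); g=cv2.cvtColor(im,cv2.COLOR_RGB2GRAY).astype(float)
print('bar rows profile', [ (v,round(g[v,308:330].mean(),1)) for v in range(138,162)])
for v in (149,143,139): print('row',v,[(u,int(g[v,u])) for u in range(256,384)])
_,P=cloud('w2')
print('bar z/x', [(u,P[149,u].round(1)) for u in (305,312,320,328)])
nr=(P[...,0]>545)&(P[...,0]<610)&(abs(P[...,1]+20)<80)
for u0,u1 in ((255,285),(290,308),(350,372)):
    m=nr&(abs(P[...,2]-77)<2.5); m[:,:u0]=0; m[:,u1:]=0
    vv,uu=np.nonzero(m); h=np.c_[uu,vv].astype(float); W=onplane(view,K,h,77)[:,:2]
    rc=cv2.minAreaRect(W.astype(np.float32)); print(len(uu),np.round(rc[0],2),np.round(rc[1],1),round(rc[2],2))
```

```text
bar rows profile [(138, np.float64(109.0)), (139, np.float64(108.6)), (140, np.float64(107.6)), (141, np.float64(107.4)), (142, np.float64(108.5)), (143, np.float64(108.1)), (144, np.float64(106.7)), (145, np.float64(101.7)), (146, np.float64(91.7)), (147, np.float64(87.3)), (148, np.float64(91.5)), (149, np.float64(89.1)), (150, np.float64(85.0)), (151, np.float64(88.6)), (152, np.float64(99.2)), (153, np.float64(104.4)), (154, np.float64(105.8)), (155, np.float64(106.3)), (156, np.float64(106.6)), (157, np.float64(106.4)), (158, np.float64(105.9)), (159, np.float64(105.9)), (160, np.float64(106.2)), (161, np.float64(106.7))]
row 149 [(256, 164), (257, 164), (258, 164), (259, 165), (260, 162), (261, 135), (262, 111), (263, 109), (264, 109), (265, 110), (266, 110), (267, 110), (268, 106), (269, 94), (270, 88), (271, 86), (272, 86), (273, 82), (274, 72), (275, 66), (276, 64), (277, 65), (278, 65), (279, 65), (280, 64), (281, 64), (282, 65), (283, 65), (284, 65), (285, 64), (286, 64), (287, 64), (288, 65), (289, 66), (290, 64), (291, 65), (292, 64), (293, 66), (294, 70), (295, 81), (29
[... 3554 characters left out ...]
), (348, 109), (349, 109), (350, 109), (351, 110), (352, 109), (353, 109), (354, 110), (355, 109), (356, 108), (357, 95), (358, 87), (359, 85), (360, 88), (361, 98), (362, 107), (363, 108), (364, 108), (365, 116), (366, 160), (367, 169), (368, 130), (369, 105), (370, 102), (371, 101), (372, 101), (373, 101), (374, 101), (375, 101), (376, 101), (377, 101), (378, 109), (379, 154), (380, 171), (381, 172), (382, 171), (383, 172)]
bar z/x [(305, array([576.7, -10.1,  66.9])), (312, array([576.7, -15.7,  66.9])), (320, array([576.7, -22.1,  66.7])), (328, array([576.8, -28.5,  68.3]))]
291 [576.42  14.86] [17.8 25.3] 87.73
151 [576.75  -3.09] [ 8.6 25.1] 89.34
256 [576.09 -56.05] [ 6.1 25.1] 89.75
```

Run:
```python
from h import *
im,d,view,K=load('w2'); g=cv2.cvtColor(im,cv2.COLOR_RGB2GRAY).astype(float)
def edge(c):
    p=g[140:160,c-3:c+4].mean(1); bg=(p[:4].mean()+p[-4:].mean())/2; w=np.clip(bg-5-p,0,None); return (w*np.arange(140,160)).sum()/w.sum()
pts=[(c,edge(c)) for c in (308,314,320,326,330)]
W=onplane(view,K,pts,66); print(W.round(2)); print('yaw',np.degrees(np.polyfit(W[:,1],W[:,0],1)[0]))
for lab,u,v,z in [('collar left',334.6,141,73),('collar right',340.5,141,73),('outer lug R top',365.4,143,77),('outer lug L?',361,143,77),('outer lug L2',357.3,143,77),('inner lug R',301.6,143,77),('inner lug L',294.7,143,77),('lug1 L',260.8,143,77),('lug1R',268.7,143,77)]:
    print(lab,onplane(view,K,[(u,v)],z).round(2))
_,P=cloud('w2')
print([(u,P[143,u].round(1)[1:]) for u in list(range(258,272))+list(range(292,306))+list(range(330,370))])
```

```text
[[576.91 -12.48  66.  ]
 [576.84 -17.31  66.  ]
 [576.91 -22.14  66.  ]
 [576.82 -26.97  66.  ]
 [576.73 -30.19  66.  ]]
yaw 0.46640070569315234
collar left [[583.19 -33.59  73.  ]]
collar right [[583.21 -38.21  73.  ]]
outer lug R top [[581.91 -57.33  77.  ]]
outer lug L? [[581.9  -53.92  77.  ]]
outer lug L2 [[581.89 -51.06  77.  ]]
inner lug R [[581.77  -7.91  77.  ]]
inner lug L [[581.76  -2.57  77.  ]]
lug1 L [[581.72  23.71  77.  ]]
lug1R [[581.73  17.58  77.  ]]
[(258, array([38.1, -1.5])), (259, array([36.9, -0.3])), (260, array([36.1, -1. ])), (261, array([23.5, 77.3])), (262, array([22.9, 75.9])), (263, array([21.9, 77.4])), (264, array([21.3, 76.3])), (265, array([20.5, 76.7])), (266, array([19.8, 75.9])), (267, array([19. , 76.1])), (268, array([18.2, 76.1])), (269, array([17.8, 73.8])), (270, array([17.8, 67.3])), (271, array([17.8, 61. ])), (292, array([-0.2, 72.9])), (293, array([-0.9, 72.4])), (294, array([-1.4, 67.8])), (295, array([-0.6, 42.6])), (296, array([-1.4, 42. ])), (297, array([-4.3, 76.1])), (298, array([-5. , 75.4])), (299, array([-5.9, 77.2])), (300, arr
[... 658 characters left out ...]
  40.7])), (347, array([-43.8,  65.7])), (348, array([-46.2,  41.8])), (349, array([-45.3,  67.6])), (350, array([-46.2,  66. ])), (351, array([-48.7,  42.3])), (352, array([-47.8,  66.3])), (353, array([-50.4,  43. ])), (354, array([-49.4,  65.4])), (355, array([-50.1,  66.6])), (356, array([-53.1,  41.5])), (357, array([-51.7,  66.9])), (358, array([-53.3,  58.2])), (359, array([-53.2,  67.5])), (360, array([-53.4,  74.5])), (361, array([-54.1,  75.4])), (362, array([-54.7,  76.8])), (363, array([-55.7,  75.2])), (364, array([-56.4,  75.6])), (365, array([-57.1,  76.6])), (366, array([-57.9,  76.1])), (367, array([-58.6,  76.7])), (368, array([-68.3,  -1.1])), (369, array([-69.2,  -0.8]))]
```

Run:
```python
from h import *
p=np.array([470.6,278.65,0]); ya=161.3
eoat.grip(45)
r.reach(p+[0,0,160],down(ya))
print(r.move_straight(p+[0,0,67],rate=120,max_force=8), status.current_eef_pos())
eoat.grip(5,50); print('open',status.current_opening(), status.current_wrist_force())
r.move_straight(p+[0,0,150],rate=120); print('open',status.current_opening(), status.current_wrist_force(),status.current_t())
snap('wrist','w3')
```

```text
False [471.12263982 278.9023457   67.57114915]
open 15.599515274420787 [0.07968633 0.16437187 1.25522516]
open 15.673598472251687 [-0.73879266 -0.26811836 -1.06468901] 8.6167
```

View pics/w3.png

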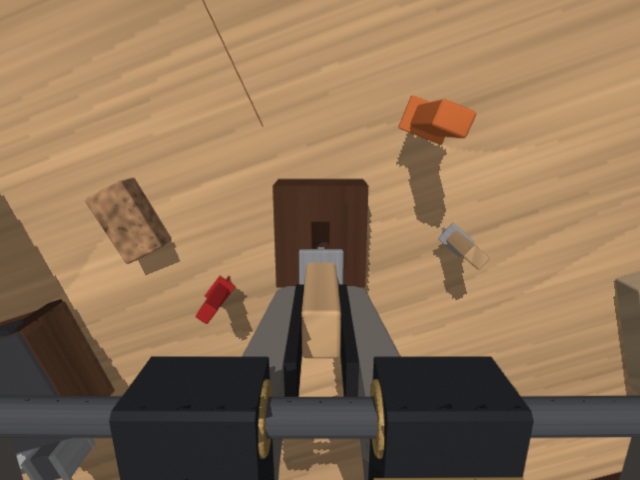

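The tool is held centrally between the pads, with its handle top at (321,310) and guard edge at row 250. Now I'll measure its offset and tilt in the hand.

Run:
```python
from h import *
im,P=cloud('w3'); R=Ro.from_rotvec(status.current_eef_rot()).as_matrix(); t=np.array(status.current_eef_pos()); print(t,Ro.from_matrix(R).as_rotvec())
L=(P-t)@R
def s(u,v): print((u,v),L[v,u].round(1))
for q in [(321,270),(321,300),(321,340),(321,354),(310,320),(332,320),(310,257),(330,257),(321,252),(321,247)]: s(*q)
i=im.astype(int)
m=(abs(L[...,0])<25)&(abs(L[...,1])<7.5)&(L[...,2]<-25)&(L[...,2]>-60)
print('top z',np.median(L[m][:,2]),'x',np.percentile(L[m][:,0],[1,50,99]),'n',m.sum())
m=(abs(L[...,0])<30)&(abs(L[...,1])<16)&(abs(L[...,2]-24)<6)&(i.min(2)>90)
q=L[m]; print('guard x max',np.percentile(q[:,0],[50,98]),'y',np.percentile(q[:,1],[2,98]),'z',np.median(q[:,2]),len(q))
```

```text
[469.95837591 278.24448159 149.06249949] [-5.10145334e-01 -3.09857067e+00  2.03562894e-03]
(321, 270) [ 9.9  1.6 11.1]
(321, 300) [ 10.5   1.5 -26.5]
(321, 340) [ -2.4   1.5 -36.6]
(321, 354) [ -8.7   1.5 -36.8]
(310, 320) [  6.4  -2.9 -36.4]
(332, 320) [  6.5   5.8 -36.6]
(310, 257) [12.3 -4.3 24.5]
(330, 257) [12.7  6.4 23.4]
(321, 252) [15.8  1.6 22.4]
(321, 247) [ 7.6  1.7 58.3]
top z -36.33277624684252 x [-10.45388888   3.2465529   10.81173459] n 2336
guard x max [11.52919376 16.55050702] y [-10.30893034  12.92515281] z 23.60975228894043 927
```

```bash
cat >> h.py <<'E'
def settle(target,n=2,rate=40):
    target=np.array(target,float); cmd=target.copy()
    for _ in range(n):
        r.move_straight(cmd,rate=rate); e=target-status.current_eef_pos(); cmd=cmd+e
        if np.abs(e).max()<0.15: break
    return cmd, target-np.array(status.current_eef_pos())
E
python3 - <<'E'
from h import *
p=np.array(status.current_eef_pos())
r.move_straight(p+[0,0,50],rate=150)
print(np.round(r.ik([576.65,-19,165],down(-0.3)),2))
r.reach([576.65,-19,165],down(-0.3))
print(status.current_eef_pos(),status.current_t())
r.pause(.2); print(status.current_eef_pos(), status.current_wrist_force())
print(settle([576.65,-19,160]), Ro.from_rotvec(status.current_eef_rot()).as_matrix().round(4), status.current_t())
snap('wrist','w4'); snap('side','s4'); snap('scene','c4')
E
python3 - <<'E'
import cv2,sys
sys.path.insert(0,'.')
import numpy as np
a=cv2.imread('pics/w4.png')
b=cv2.resize(cv2.imread('pics/c4.png')[160:290,270:410],None,fx=4,fy=4,interpolation=cv2.INTER_CUBIC)
cv2.imwrite('pics/c4b.png',b)
b=cv2.resize(cv2.imread('pics/s4.png')[180:310,240:380],None,fx=4,fy=4,interpolation=cv2.INTER_CUBIC)
cv2.imwrite('pics/s4b.png',b)
E
```

```text
[-0.58  0.46  0.72  1.86 -0.36  0.96 -1.27]
[576.46040151 -18.25617159 164.60434086] 10.85
[576.6470148  -18.43311843 164.95956582] [-1.40528582e-01 -2.35436968e-05 -1.62930428e+00]
(array([576.52276648, -18.95153087, 159.87114779]), array([-0.40130773,  0.15957596, -0.49936365])) [[ 1.0e+00 -5.3e-03  3.0e-04]
 [-5.3e-03 -1.0e+00  0.0e+00]
 [ 3.0e-04 -0.0e+00 -1.0e+00]] 11.575
```

View pics/w4.png

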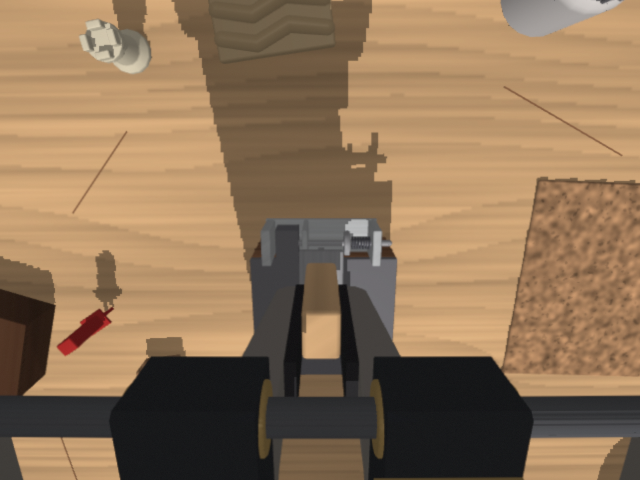

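View pics/c4b.png

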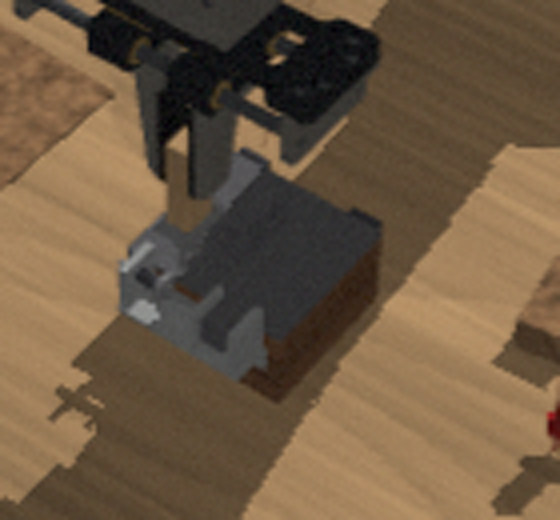

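View pics/s4b.png

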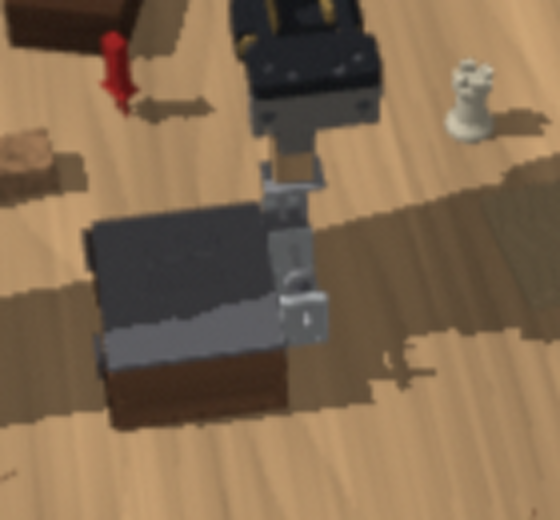

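The wrist view has the hinge just ahead of the handle, with lugs at columns 267, 303 and 377 and the collar at about 348. I'll measure the bar relative to the tool in this view.

Run:
```python
from h import *
im,P=cloud('w4'); R=Ro.from_rotvec(status.current_eef_rot()).as_matrix(); t=np.array(status.current_eef_pos()); print(t)
i=im.astype(int)
x,y,z=P[...,0],P[...,1],P[...,2]
L=(P-t)@R
m=(abs(L[...,0])<25)&(abs(L[...,1])<7.5)&(L[...,2]<-25)&(L[...,2]>-60); print('handle top L x',np.percentile(L[m][:,0],[1,99]))
nr=(x>540)&(x<610)&(abs(y+20)<60)&(L[...,2]>60)
for u0,u1 in ((255,283),(298,308),(366,390)):
    m=nr&(abs(z-77)<2.5); m[:,:u0]=0;m[:,u1:]=0; q=P[m]; print('lug',len(q),'x',np.percentile(q[:,0],[2,98]).round(1),'y',np.percentile(q[:,1],[2,98]).round(1))
m=nr&(z>64)&(z<76); m[:,:338]=0;m[:,357:]=0; q=P[m]; print('collar',len(q),'x',np.percentile(q[:,0],[2,98]).round(1),'y',np.percentile(q[:,1],[2,98]).round(1), q[:,2].max())
c=cv2.imread('pics/w4.png')[205:305,245:405]; cv2.imwrite('pics/c5.png',cv2.resize(c,None,fx=5,fy=5,interpolation=cv2.INTER_CUBIC))
```

```text
[577.00642509 -19.10426444 160.45888983]
handle top L x [-10.61776261  11.1791362 ]
lug 350 x [564.3 589.2] y [17.5 24. ]
lug 92 x [576.4 589.1] y [-7.8 -4.9]
lug 310 x [563.6 588.7] y [-59.3 -53.4]
collar 252 x [570.1 585.5] y [-42.9 -30.2] 75.42066510285093
```

View pics/c5.png

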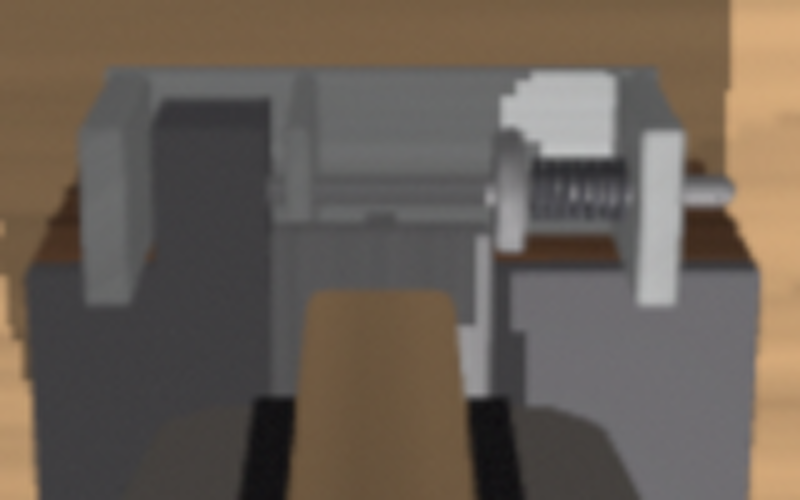

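Run:
```python
from h import *
o=down(-0.45)
r.move_straight([576.8,-19.0,140],frame=o,rate=60); r.pause(.15)
p=np.array(status.current_eef_pos()); print(p); 
tgt=np.array([576.95,-19.0,113.0])
cmd=tgt+ (np.array([576.8,-19.0,140])-p)*[1,1,0]
hit=r.move_straight(cmd,rate=30,max_force=3)
r.pause(.1)
print(hit,status.current_eef_pos(),status.current_wrist_force(),status.current_t())
```

```text
[577.02551532 -19.12467261 140.20551997]
False [576.87120986 -18.8532147  113.2217175 ] [-0.55662498 -0.53842522 -1.67093236] 13.5167
```

```bash
python3 - <<'E'
from h import *
p=np.array(status.current_eef_pos()); print(p)
hit=r.move_straight([576.9,-39,113.2],rate=15,max_force=2)
print(hit,status.current_eef_pos(),status.current_wrist_force(),status.current_t())
snap('wrist','w5')
E
python3 - <<'E'
import cv2
c=cv2.imread('pics/w5.png')[180:330,245:405]; cv2.imwrite('pics/c6.png',cv2.resize(c,None,fx=4,fy=4,interpolation=cv2.INTER_CUBIC))
E
```

```text
[576.87120986 -18.8532147  113.2217175 ]
True [576.47127596 -33.56647184 112.7291509 ] [ 0.00623039 -0.0493174  -0.53963612] 14.475
```

View pics/c6.png

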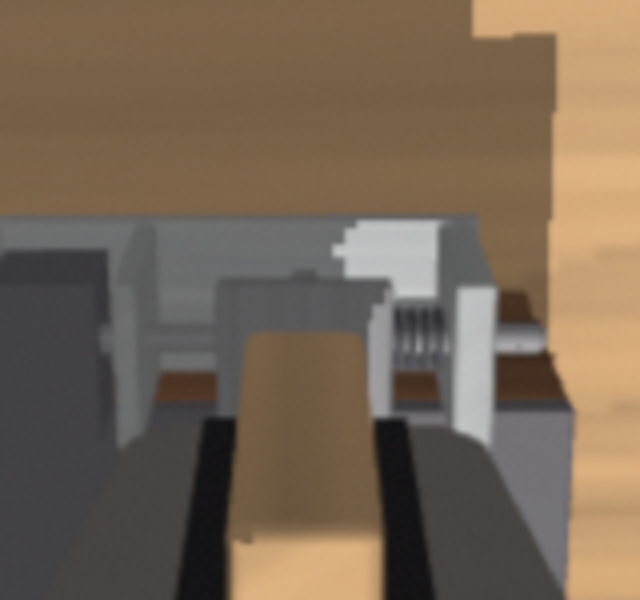

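Run:
```python
from h import *
for _ in range(6):
    r.pause(.03); print(np.round(status.current_eef_pos(),2),np.round(status.current_wrist_force(),2),np.round(status.current_ft_torque(),3))
im,P=cloud('w5')
z=P[...,2]; nr=(P[...,0]>545)&(P[...,0]<600)&(abs(P[...,1]+20)<60)
# bar tip protruding beyond outer lug, spring extents
g=cv2.cvtColor(im,cv2.COLOR_RGB2GRAY)
row=264
print([(u,P[row,u].round(1)[1:].tolist()) for u in range(334,384,1)])
```

```text
[576.12 -33.52 112.36] [-0.55  0.8  -1.13] [0.108 0.058 0.023]
[576.06 -33.5  112.29] [ 0.61  1.01 -0.14] [0.177 0.119 0.031]
[576.02 -33.53 112.26] [0.6  0.76 0.25] [ 0.181  0.069 -0.002]
[575.99 -33.54 112.23] [-0.34  0.29 -1.19] [0.111 0.086 0.026]
[575.97 -33.51 112.2 ] [-0.13  0.83 -0.95] [0.132 0.085 0.005]
[575.98 -33.56 112.2 ] [1.19 0.34 0.06] [ 0.154  0.079 -0.024]
[(334, [-39.4, 92.6]), (335, [-40.0, 89.6]), (336, [-40.6, 88.9]), (337, [-41.1, 89.5]), (338, [-41.6, 89.7]), (339, [-42.2, 88.6]), (340, [-42.7, 88.8]), (341, [-43.3, 88.8]), (342, [-43.8, 88.0]), (343, [-45.5, 68.2]), (344, [-46.0, 70.0]), (345, [-46.5, 70.1]), (346, [-47.3, 67.3]), (347, [-47.8, 68.3]), (348, [-48.3, 70.7]), (349, [-49.0, 68.1]), (350, [-49.5, 69.6]), (351, [-50.0, 70.6]), (352, [-50.9, 67.3]), (353, [-51.5, 66.8]), (354, [-52.0, 68.1]), (355, [-52.5, 69.6]), (356, [-53.3, 67.1]), (357, [-53.6, 70.5]), (358, [-53.7, 75.2]), (359, [-54.1, 77.1]), (360, [-54.7, 76.8]), (361, [-55.3, 76.3]), (362, [-55.8, 77.1]), (363, [-56.5, 76.6]), (364, [-57.1, 75.9]), (365, [-57.7, 75.4]), (366, [-58.2, 76.1]), (367, [-58.8, 75.8]), (368, [-59.5, 75.1]), (369, [-61.0, 67.9]), (370, [-61.5, 68.2]), (371, [-62.3, 67.2]), (372, [-62.8, 67.4]), (373, [-63.5, 66.9]), (374, [-64.0, 68.0]), (375, [-64.6, 67.5]), (376, [-65.2, 67.6]), (377, [-65.7, 68.5]), (378, [-66.3, 68.4]), (379, [-67.1, 66.7]), (380, [-67.5, 67.9]), (381, [-68.5, 65.8]), (382, [-79.5, -0.0]), (383, [-80.4, -0.6])]
```

Run:
```python
from h import *
for n,row,us in (('w2',149,(374,380)),('w4',243,(384,394)),('w5',264,(376,386))):
    im,d,view,K=load(n); g=cv2.cvtColor(im,cv2.COLOR_RGB2GRAY); print(n,[(u,int(g[row,u])) for u in range(*us)], onplane(view,K,[(u,row) for u in range(*us)],66)[:,1].round(1))
im,P=cloud('w5'); L=P
print('guard',[(u,P[252,u].round(1).tolist()) for u in (300,302,305,320,335,340,342,345)])
```

```text
w2 [(374, 152), (375, 152), (376, 143), (377, 129), (378, 118), (379, 156)] [-65.6 -66.4 -67.2 -68.  -68.8 -69.6]
w4 [(384, 146), (385, 146), (386, 147), (387, 145), (388, 144), (389, 143), (390, 139), (391, 135), (392, 155), (393, 165)] [-63.2 -63.9 -64.6 -65.3 -66.1 -66.8 -67.5 -68.2 -68.9 -69.7]
w5 [(376, 139), (377, 138), (378, 138), (379, 133), (380, 127), (381, 132), (382, 160), (383, 174), (384, 176), (385, 175)] [-65.4 -66.  -66.6 -67.2 -67.8 -68.4 -69.  -69.6 -70.2 -70.8]
guard [(300, [592.3, -21.3, 88.8]), (302, [592.6, -22.4, 89.8]), (305, [592.3, -24.0, 88.9]), (320, [592.2, -32.0, 88.6]), (335, [591.9, -40.0, 87.8]), (340, [592.4, -42.7, 89.5]), (342, [591.9, -43.8, 88.0]), (345, [577.1, -48.1, 42.2])]
```

Run:
```python
from h import *
for n in ('w2','w3','w4','w5'):
    im,d,v,K=load(n); print(n,'cam',(-v[:3,:3].T@v[:3,3]).round(2),'look',(-v[2,:3]).round(4),'right',v[0,:3].round(4),K.round(2))
p=imaging.camera_params('wrist'); v=np.array(p['view']); R=Ro.from_rotvec(status.current_eef_rot()).as_matrix(); print('now',R.T@(-v[:3,:3].T@v[:3,3]-status.current_eef_pos()),(R.T@-v[2,:3]).round(4),status.current_eef_pos())
```

```text
w2 cam [594.97 -23.19 392.96] look [-2.845e-01  5.000e-04 -9.587e-01] right [ 0.0024 -1.     -0.0013] [ 3.9624e+02  3.9624e+02  3.2084e+02  2.4279e+02 -1.0000e-02]
w3 cam [394.54 305.28 327.41] look [ 0.2677 -0.0904 -0.9593] right [ 0.3199  0.9474 -0.    ] [ 3.9624e+02  3.9624e+02  3.2084e+02  2.4279e+02 -1.0000e-02]
w4 cam [657.84 -18.56 338.5 ] look [-0.2843  0.0024 -0.9587] right [-0.0046 -1.     -0.0011] [ 3.9624e+02  3.9624e+02  3.2084e+02  2.4279e+02 -1.0000e-02]
w5 cam [657.51 -33.39 290.66] look [-0.2854  0.0044 -0.9584] right [-0.0076 -1.     -0.0023] [ 3.9624e+02  3.9624e+02  3.2084e+02  2.4279e+02 -1.0000e-02]
now [  80.8361403    -1.06259533 -178.00452448] [-2.846e-01 -9.000e-04  9.587e-01] [575.97539487 -33.55677326 112.20171651]
```

```bash
python3 - <<'E'
from h import *
def lidz():
    im,d,p=snap('wrist','wl'); _,P=cloud('wl'); return None
for y in (-35.5,-37.5,-38.5):
    hit=r.move_straight([576.7,y,113.2],rate=10,max_force=8)
    f=[];
    for _ in range(4): r.pause(.03); f.append(status.current_wrist_force())
    print(y,hit,np.round(status.current_eef_pos(),2),np.mean(f,0).round(2),round(status.current_t(),2))
    if hit: break
snap('wrist','w6')
E
python3 - <<'E'
import cv2
c=cv2.imread('pics/w6.png')[180:330,225:405]; cv2.imwrite('pics/c7.png',cv2.resize(c,None,fx=4,fy=4,interpolation=cv2.INTER_CUBIC))
E
```

```text
-35.5 False [576.23 -34.89 112.88] [-0.87  4.03 -3.08] 15.22
-37.5 False [576.51 -37.38 113.14] [-1.43  4.73 -3.08] 15.71
-38.5 False [576.49 -38.43 113.11] [-1.51  4.52 -3.46] 16.09
```

View pics/c7.png

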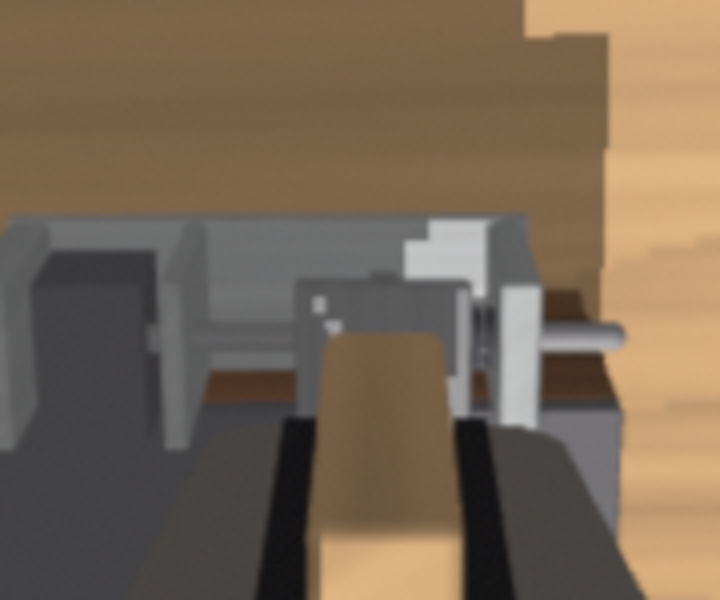

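The collar is being pushed: the bar end now shows at crop x≈625 and the tip at crop x≈150, still just at the knuckle. I'll measure the travel.

```bash
cat > m.py <<'E'
from h import *
def rep(n):
    im,d,view,K=load(n); _,P=cloud(n)
    row=264; us=range(374,390)
    g=cv2.cvtColor(im,cv2.COLOR_RGB2GRAY); print(n,[(u,int(g[row,u])) for u in us], onplane(view,K,[(u,row) for u in us],66)[:,1].round(1))
    m=(abs(P[...,0]-573)<12)&(abs(P[...,1]-7)<4); print('knuckle top z',np.median(P[m][:,2]),m.sum())
E
python3 - <<'E'
from m import *
rep('w5'); rep('w6')
E
```

```text
w5 [(374, 138), (375, 138), (376, 139), (377, 138), (378, 138), (379, 133), (380, 127), (381, 132), (382, 160), (383, 174), (384, 176), (385, 175), (386, 175), (387, 176), (388, 176), (389, 177)] [-64.2 -64.8 -65.4 -66.  -66.6 -67.2 -67.8 -68.4 -69.  -69.6 -70.2 -70.8
 -71.4 -72.  -72.6 -73.2]
knuckle top z 72.77326717741849 555
w6 [(374, 146), (375, 145), (376, 145), (377, 145), (378, 141), (379, 135), (380, 129), (381, 148), (382, 169), (383, 176), (384, 177), (385, 178), (386, 178), (387, 179), (388, 179), (389, 180)] [-69.2 -69.8 -70.4 -71.  -71.6 -72.2 -72.8 -73.4 -74.  -74.6 -75.2 -75.8
 -76.4 -77.  -77.6 -78.3]
knuckle top z 73.55910746687121 557
```

Run:
```python
from m import *
for y in (-39.2,-39.8):
    hit=r.move_straight([576.7,y,113.2],rate=8,max_force=5)
    r.pause(.15); f=status.current_wrist_force()
    n='w7_%d'%(-y*10); snap('wrist',n); print(y,hit,np.round(status.current_eef_pos(),2),np.round(f,2),round(status.current_t(),2))
    im,P=cloud(n); m=(abs(P[...,0]-573)<12)&(abs(P[...,1]-7)<4); kz=np.median(P[m][:,2]); print('kz',kz)
    if hit or kz>77: break
rep(n)
```

```text
-39.2 False [576.63 -39.22 113.18] [-2.19  4.77 -2.91] 16.59
kz 74.35071899739481
-39.8 False [576.64 -39.68 113.18] [-2.28  5.69 -2.53] 17.04
kz 74.93472487261369
w7_398 [(374, 141), (375, 140), (376, 140), (377, 140), (378, 138), (379, 132), (380, 126), (381, 146), (382, 170), (383, 177), (384, 179), (385, 179), (386, 179), (387, 179), (388, 179), (389, 179)] [-70.4 -71.  -71.6 -72.2 -72.8 -73.4 -74.  -74.7 -75.3 -75.9 -76.5 -77.1
 -77.7 -78.3 -78.9 -79.5]
knuckle top z 74.93472487261369 583
```

Run:
```python
from m import *
c=cv2.imread('pics/w7_398.png')[180:330,225:405]; cv2.imwrite('pics/c8.png',cv2.resize(c,None,fx=4,fy=4,interpolation=cv2.INTER_CUBIC))
for n in ('w5','w6','w7_392','w7_398'):
    im,P=cloud(n)
    for lab,x0,x1,y0,y1 in (('kn',565,582,3,11),('lug1',566,586,18,23),('lug3',566,586,-58.5,-54),('lid robot side',470,485,0,20)):
        m=(P[...,0]>x0)&(P[...,0]<x1)&(P[...,1]>y0)&(P[...,1]<y1)&(P[...,2]>50)
        print(n,lab,np.median(P[m][:,2]).round(2),m.sum())
```

```text
w5 kn 72.97 364
w5 lug1 76.48 274
w5 lug3 76.38 258
w5 lid robot side nan 0
w6 kn 73.73 369
w6 lug1 76.44 282
w6 lug3 76.4 263
w6 lid robot side nan 0
w7_392 kn 74.49 378
w7_392 lug1 76.41 277
w7_392 lug3 76.44 255
w7_392 lid robot side nan 0
w7_398 kn 75.18 379
w7_398 lug1 76.46 271
w7_398 lug3 76.42 254
w7_398 lid robot side nan 0
  return _methods._mean(a, axis=axis, dtype=dtype,
  ret = ret.dtype.type(ret / rcount)
```

View pics/c8.png

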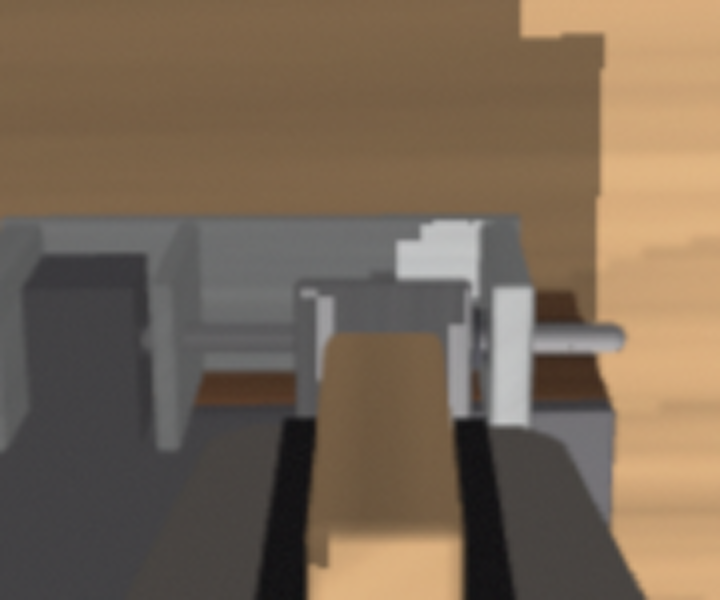

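Run:
```python
from m import *
for k in range(2):
    r.pause(.4)
    n='w8_%d'%k; snap('wrist',n)
    im,P=cloud(n); 
    m=(P[...,0]>565)&(P[...,0]<582)&(P[...,1]>3)&(P[...,1]<11)&(P[...,2]>50)
    print(np.median(P[m][:,2]).round(2),np.round(status.current_eef_pos(),2),np.round(status.current_wrist_force(),2),round(status.current_t(),2))
```

```text
75.06 [576.67 -39.7  113.2 ] [-2.26  5.11 -1.98] 17.49
75.17 [576.64 -39.67 113.19] [-2.05  4.97 -3.13] 17.94
```

Run:
```python
from m import *
for y in (-40.2,-40.6):
    hit=r.move_straight([576.7,y,113.2],rate=6,max_force=3.5)
    r.pause(.15); f=status.current_wrist_force()
    n='w9_%d'%(-y*10); snap('wrist',n); print(y,hit,np.round(status.current_eef_pos(),2),np.round(f,2),round(status.current_t(),2))
    im,P=cloud(n); m=(P[...,0]>565)&(P[...,0]<582)&(P[...,1]>3)&(P[...,1]<11)&(P[...,2]>50); kz=np.median(P[m][:,2]); print('kz',kz)
    if hit or kz>79: break
rep(n)
```

```text
-40.2 False [576.65 -40.01 113.2 ] [-1.72  5.64 -2.73] 18.39
kz 77.61433568015127
-40.6 False [576.64 -40.12 113.18] [-2.3   5.37 -2.29] 18.84
kz 82.0230653324981
w9_406 [(374, 141), (375, 140), (376, 140), (377, 139), (378, 137), (379, 131), (380, 126), (381, 152), (382, 173), (383, 178), (384, 179), (385, 180), (386, 179), (387, 180), (388, 179), (389, 180)] [-70.9 -71.5 -72.1 -72.7 -73.3 -73.9 -74.5 -75.1 -75.7 -76.3 -76.9 -77.5
 -78.1 -78.7 -79.3 -79.9]
knuckle top z 81.57650676627122 686
```

Released: the knuckle top rose from 73 to 82 mm. I'll ease back, lift out, and return the tool.

Run:
```python
from m import *
r.move_straight([576.6,-27,113.2],rate=20); print(np.round(status.current_eef_pos(),2),np.round(status.current_wrist_force(),2))
print(r.move_straight([576.6,-27,145],rate=35,max_force=4), np.round(status.current_wrist_force(),2))
r.move_straight([576.6,-27,200],rate=120)
snap('wrist','w10')
im,P=cloud('w10'); m=(P[...,0]>565)&(P[...,0]<582)&(P[...,1]>3)&(P[...,1]<11)&(P[...,2]>50); print('kz',np.median(P[m][:,2]),status.current_t(),status.current_opening())
R=Ro.from_rotvec(status.current_eef_rot()).as_matrix(); t=np.array(status.current_eef_pos()); L=(P-t)@R; i=im.astype(int)
m=(abs(L[...,0])<25)&(abs(L[...,1])<8)&(L[...,2]<-25)&(L[...,2]>-60); q=L[m]
print('top', np.percentile(q[:,0],[1,99]),np.percentile(q[:,1],[1,99]),np.median(q[:,2]), 'zslope y',np.polyfit(q[abs(q[:,0])<9][:,1],q[abs(q[:,0])<9][:,2],1))
m=(abs(L[...,0])<30)&(abs(L[...,1])<16)&(abs(L[...,2]-24)<6); q=L[m]; print('guard',np.percentile(q[:,1],[2,98]))
```

```text
[576.73 -27.38 113.29] [-0.09  0.69 -0.57]
False [ 0.35  1.07 -0.06]
kz 81.92643353161793 21.3917 15.425461363674588
top [-9.76948196 11.35784027] [-7.87519712  7.76403306] -36.46515339335225 zslope y [ -0.38245852 -37.84674888]
guard [-13.03649637  10.2125512 ]
```

View pics/w10.png

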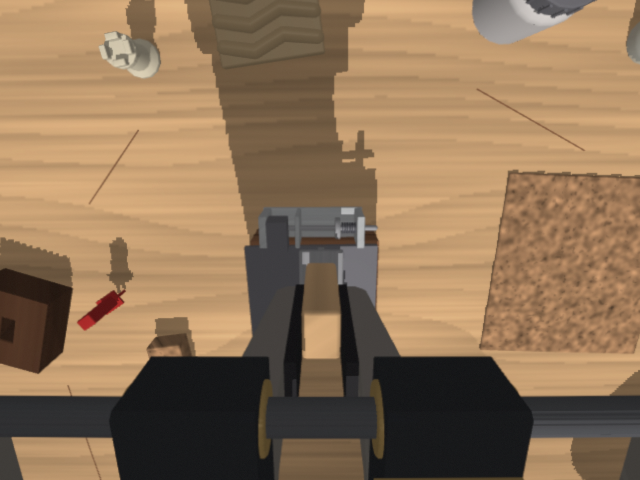

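The lid's hinge edge is still up with the bar back in place, and the tool sits straight in the grip. The stand's empty slot shows at (8,328). I'm returning the tool.

Run:
```python
from m import *
s=np.array([470.3,277.5,0]); o=down(161.3)
r.reach(s+[0,0,190],o)
r.move_straight(s+[0,0,130],rate=120); r.pause(.15)
e=s+[0,0,130]-status.current_eef_pos(); print('err',e.round(2),status.current_t())
e[2]=0
c=s+e
print(r.move_straight(c+[0,0,75],rate=60,max_force=5),np.round(status.current_eef_pos(),2),np.round(status.current_wrist_force(),2))
print(r.move_straight(c+[0,0,66],rate=15,max_force=3),np.round(status.current_eef_pos(),2),np.round(status.current_wrist_force(),2),status.current_t())
snap('wrist','w11')
```

```text
err [-0.65 -0.35 -0.95] 23.9167
False [469.99 277.33  75.35] [ 0.09 -0.65 -0.7 ]
True [469.58 277.14  67.1 ] [-0.03 -0.35  4.22] 25.5167
```

View pics/w11.png

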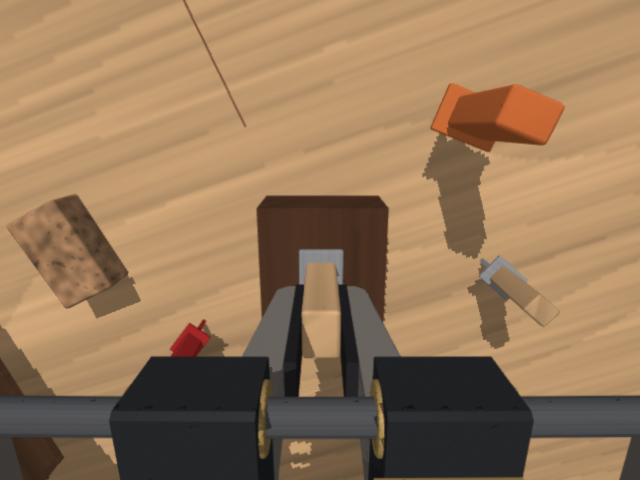

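Run:
```python
from m import *
eoat.grip(32); r.pause(.1)
p=np.array(status.current_eef_pos()); r.move_straight(p+[0,0,110],rate=150)
print(np.round(status.current_wrist_force(),2))
snap('wrist','w12')
eoat.grip(50)
r.reach([520,-285,200],down(0)); snap('wrist','w13')
r.reach([480,-20,200],down(0)); snap('wrist','w14')
print(status.current_t())
```

```text
[-0.92  0.4  -0.68]
30.6667
```

View pics/w12.png

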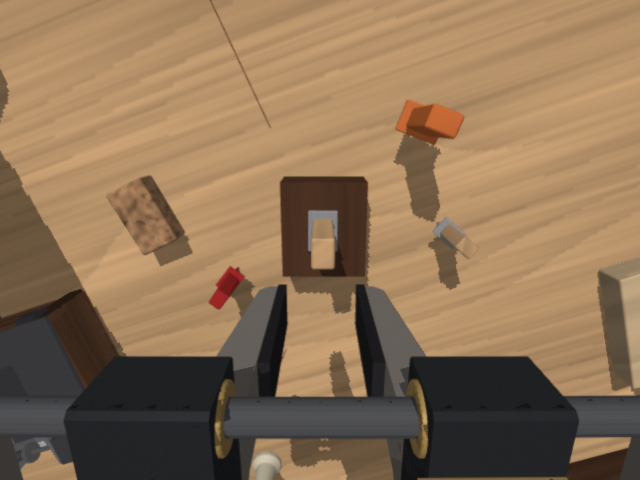

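View pics/w13.png

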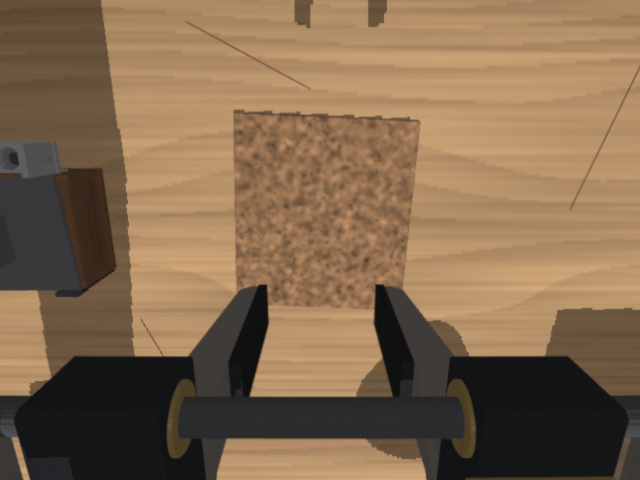

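View pics/w14.png

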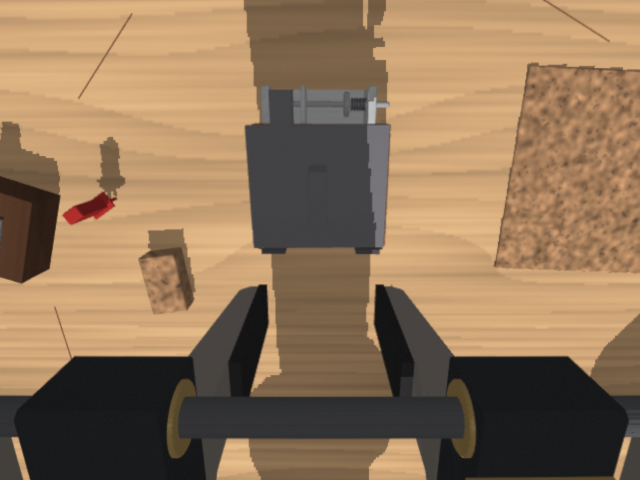

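The tool is upright in its slot at (322,225). The mat corners are near (235,111), (419,120), (400,306) and (238,303). The lid is raised at the hinge, with the rib at (318,195). Now I'll compute the rib and mat poses.

Run:
```python
from m import *
off=np.array([.42,1.2])
im,d,view,K=load('w13'); hsv=cv2.cvtColor(im,cv2.COLOR_RGB2HSV)
_,P=cloud('w13')
lab=cv2.cvtColor(cv2.GaussianBlur(im,(9,9),0),cv2.COLOR_RGB2LAB)
print(lab[200,320],lab[200,480],lab[80,320],lab[250,280])
g=lab[...,0].astype(int); m=((g<128)).astype(np.uint8)
m[:95]=0; m[:,:215]=0; m[:,430:]=0; m[285:]=0
m=cv2.morphologyEx(m,cv2.MORPH_OPEN,np.ones((7,7)))
cs,_=cv2.findContours(m,cv2.RETR_EXTERNAL,cv2.CHAIN_APPROX_NONE); c=max(cs,key=cv2.contourArea).reshape(-1,2)
h=cv2.convexHull(c).reshape(-1,2)
W=onplane(view,K,c.astype(float),4)[:,:2]
# edges: left, right, top by row/col scans
def fit(pts,ax):
    Q=onplane(view,K,pts,4)[:,:2]; a=np.polyfit(Q[:,ax],Q[:,1-ax],1); return a,Q
rows=range(130,275,5); cols=range(250,405,5)
Lp=[(np.nonzero(m[v])[0][0]-.5,v) for v in rows]; Rp=[(np.nonzero(m[v])[0][-1]+.5,v) for v in rows]; Tp=[(u,np.nonzero(m[:,u])[0][0]-.5) for u in cols]
for n,pt,ax in (('L',Lp,0),('R',Rp,0),('T',Tp,1)):
    a,Q=fit(pt,ax); print(n,a.round(4),'angle',np.degrees(a[0]).round(2),'val at centre',np.polyval(a,[515,-285][ax]).round(1),np.std(np.polyval(a,Q[:,ax])-Q[:,1-ax]).round(2))
# bottom edge visible between jaws
cv2.imwrite('pics/m13.png',m*255)
i=im.astype(int); col=lab[...,0].astype(int)
print([ (v,int(col[v,320])) for v in range(290,320,2)]); 
print('bottom on plane z=4', onplane(view,K,[(300,306.5),(320,307),(350,307.5)],4))
im,P=cloud('w14'); _,d,view,K=load('w14'); 
x,y,z=P[...,0],P[...,1],P[...,2]
m=(x>470)&(x<560)&(abs(y+20)<30)&(z>85)&(z<100)
q=P[m]; A=np.c_[q[:,:2],np.ones(len(q))]; co=np.linalg.lstsq(A,q[:,2],rcond=None)[0]; print('rib plane',co, 'n',len(q))
mm=m.astype(np.uint8); cs,_=cv2.findContours(mm,cv2.RETR_EXTERNAL,cv2.CHAIN_APPROX_NONE); c=max(cs,key=cv2.contourArea).reshape(-1,2); 
rc=cv2.minAreaRect(q[:,:2].astype(np.float32)); print('rib',np.round(rc[0],2),np.round(rc[1],1),rc[2],'z',np.median(q[:,2]))
m=(x>470)&(x<562)&(abs(y+20)<60)&(z>52)&(z<75); q=P[m]; A=np.c_[q[:,:2],np.ones(len(q))]; co=np.linalg.lstsq(A,q[:,2],rcond=None)[0]; print('plate plane',co,'at rib', co@[514,-20,1])
rc=cv2.minAreaRect(q[:,:2].astype(np.float32)); print('plate',np.round(rc[0],2),np.round(rc[1],1),rc[2])
```

```text
[135 138 152] [153 136 153] [167 136 156] [125 138 150]
L [ 1.593000e-01 -2.984594e+02] angle 9.13 val at centre -216.4 15.52
R [ 1.900000e-03 -3.538662e+02] angle 0.11 val at centre -352.9 15.81
T [8.420000e-02 6.270639e+02] angle 4.83 val at centre 603.1 10.6
[(290, 128), (292, 130), (294, 128), (296, 124), (298, 124), (300, 124), (302, 125), (304, 130), (306, 141), (308, 153), (310, 158), (312, 163), (314, 167), (316, 167), (318, 161)]
bottom on plane z=4 [[ 421.66016071 -260.98871345    4.        ]
 [ 421.17691357 -281.66644375    4.        ]
 [ 420.7257074  -312.70012835    4.        ]]
rib plane [5.61870004e-02 4.08010444e-04 6.36194546e+01] n 1057
rib [510.7 -16.6] [40.6 13.7] 0.15103991329669952 z 92.46938498097916
plate plane [8.40152670e-02 6.73145931e-03 2.06141947e+01] at rib 63.66341279460563
plate [515.94 -17.72] [112.9  91.8] 89.95268249511719
```

View pics/m13.png

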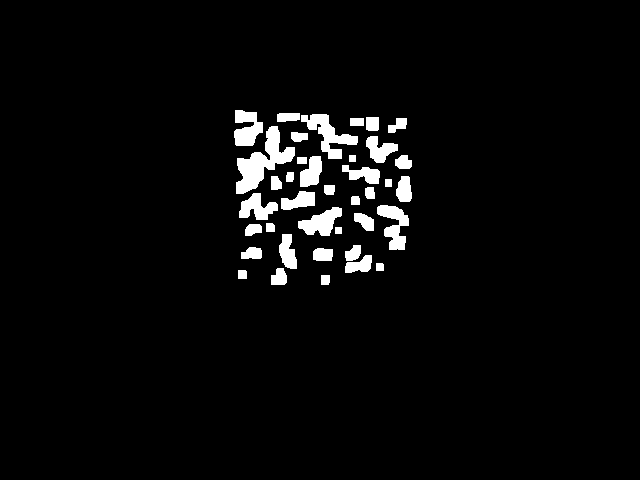

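Run:
```python
from m import *
im,P=cloud('w14'); x,y,z=P[...,0],P[...,1],P[...,2]
v=load('w14')[2]; print('cam',(-v[:3,:3].T@v[:3,3]).round(2), np.round(status.current_eef_pos(),2))
m=(x>555)&(x<600)&(z>74)&(z<79)&(y>15)&(y<30); print('lug1 y',np.percentile(y[m],[2,98]),'x',np.percentile(x[m],[2,98]),m.sum())
m=(x>555)&(x<600)&(z>74)&(z<79)&(y<-50)&(y>-65); print('lug3 y',np.percentile(y[m],[2,98]),'x',np.percentile(x[m],[2,98]),m.sum())
m=(x>555)&(x<600)&(z>79.5)&(z<86)&(y>-10)&(y<20); print('kn y',np.percentile(y[m],[2,98]),m.sum())
im,d,view,K=load('w13')
lab=cv2.cvtColor(cv2.GaussianBlur(im,(7,7),0),cv2.COLOR_RGB2LAB)
m=(lab[...,0]<146).astype(np.uint8)
m=cv2.morphologyEx(m,cv2.MORPH_CLOSE,np.ones((5,5)));m[:95]=0; m[:,:215]=0; m[:,430:]=0; m[285:]=0
cv2.imwrite('pics/m13b.png',m*255)
def fit(pts,ax):
    Q=onplane(view,K,pts,4)[:,:2]; k=np.ones(len(Q),bool)
    for _ in range(4):
        a=np.polyfit(Q[k,ax],Q[k,1-ax],1); e=np.polyval(a,Q[:,ax])-Q[:,1-ax]; k=abs(e)<max(1,2*np.std(e[k]))
    return a,Q,k
rows=range(130,275,5); cols=range(250,405,5)
Lp=[(np.nonzero(m[v])[0][0]-.5,v) for v in rows]; Rp=[(np.nonzero(m[v])[0][-1]+.5,v) for v in rows]; Tp=[(u,np.nonzero(m[:,u])[0][0]-.5) for u in cols]
for n,pt,ax in (('L',Lp,0),('R',Rp,0),('T',Tp,1)):
    a,Q,k=fit(pt,ax); print(n,'angle',np.degrees(a[0]).round(2),'val at centre',np.polyval(a,[515,-285][ax]).round(1),k.sum())
```

```text
cam [561.2  -19.85 378.42] [480.57 -21.34 200.3 ]
lug1 y [18.48241996 24.12696104] x [563.88266821 588.46654211] 298
lug3 y [-59.18670475 -53.35192808] x [563.86001017 587.91305692] 309
kn y [ 1.83145949 17.36851043] 815
L angle -2.05 val at centre -198.6 26
R angle -2.27 val at centre -368.5 27
T angle 2.53 val at centre 611.7 30
```

View pics/m13b.png

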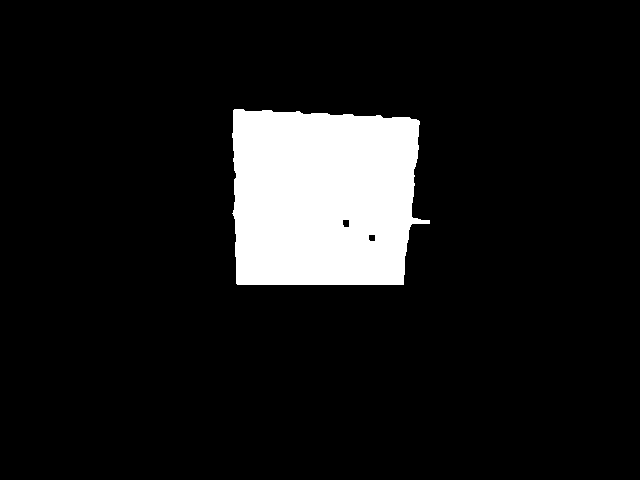

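```bash
cat >> h.py <<'E'
def tilted(yaw,s):  # lid slope s=dz/d(x)
    x=np.array([np.cos(np.radians(yaw)),np.sin(np.radians(yaw)),s]); x/=np.linalg.norm(x)
    y0=np.array([np.sin(np.radians(yaw)),-np.cos(np.radians(yaw)),0]); z=np.cross(x,y0)
    return Ro.from_matrix(np.c_[x,y0,z]).as_rotvec()
E
python3 - <<'E'
from m import *
o=tilted(-0.3,0.082); print(Ro.from_rotvec(o).as_matrix().round(3), np.round(r.ik([511.3,-18.2,81],o),2))
eoat.grip(42)
r.reach([511.3,-18.2,140],o); r.pause(.15)
e=np.array([511.3,-18.2,140])-status.current_eef_pos(); print('err',e.round(2)); e[2]*=.7
print(r.move_straight(np.array([511.3,-18.2,81.3])+e,rate=50,max_force=4),np.round(status.current_eef_pos(),2),np.round(status.current_wrist_force(),2))
r.pause(.1); print(np.round(status.current_eef_pos(),2),status.current_t())
snap('wrist','w15')
E
```

```text
[[ 0.997 -0.005  0.082]
 [-0.005 -1.    -0.   ]
 [ 0.082 -0.    -0.997]] [-0.63  0.45  0.73  2.14 -0.52  0.64 -1.12]
err [-0.88  0.27 -1.54]
False [510.65 -17.92  80.49] [ 0.75 -0.91 -0.68]
[510.68 -17.86  80.52] 32.9667
```

View pics/w15.png

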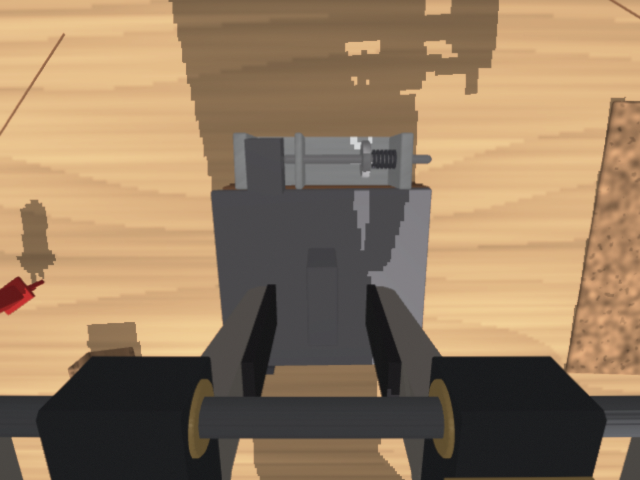

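The rib is centred between the jaws (column 322 between pads at 275 and 367). Gripping and lifting slowly.

Run:
```python
from m import *
eoat.grip(8,25); r.pause(.1)
p=np.array(status.current_eef_pos()); print('open',status.current_opening(),p.round(2),np.round(status.current_wrist_force(),2))
print(r.move_straight(p+[0,0,25],rate=30,max_force=6),np.round(status.current_wrist_force(),2),np.round(status.current_eef_pos(),2))
r.move_straight(p+[0,0,85],rate=100)
print(np.round(status.current_wrist_force(),2),status.current_opening(),status.current_t())
snap('wrist','w16')
im,P=cloud('w16'); R=Ro.from_rotvec(status.current_eef_rot()).as_matrix(); t=np.array(status.current_eef_pos()); L=(P-t)@R
m=(abs(L[...,0])<48)&(abs(L[...,1])<52)&(abs(L[...,2]-17)<8)&(abs(L[...,1])>25); q=L[m]; A=np.c_[q[:,:2],np.ones(len(q))]; print('plate in hand',np.linalg.lstsq(A,q[:,2],rcond=None)[0].round(4),len(q))
```

```text
open 13.657133824163418 [510.37 -17.96  80.22] [-0.19 -0.83  1.31]
False [ 0.47 -0.64 -1.  ] [510.22 -17.89 105.1 ]
[-0.07  1.26 -0.63] 13.29729953199207 35.3917
plate in hand [-2.70000e-03  2.30000e-03  1.64855e+01] 14684
```

View pics/w16.png

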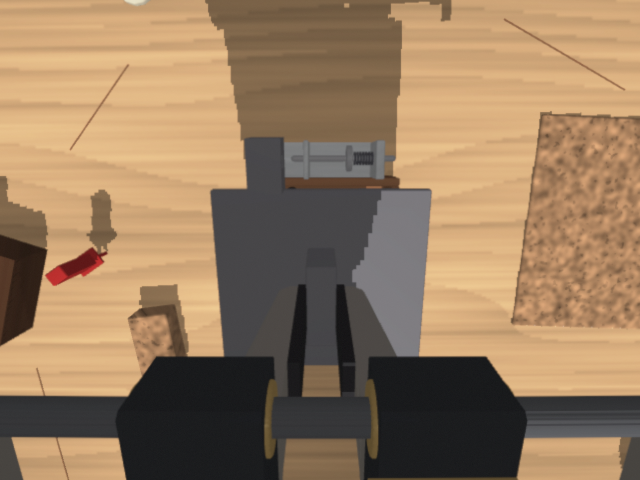

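The lid is lifted clear and level with the hand. Next I move it to the mat.

Run:
```python
from m import *
o=down(-2.2); T=np.array([515.2,-284.7,0])
r.reach(T+[0,0,165],o)
r.move_straight(T+[0,0,60],rate=80); r.pause(.2)
p=np.array(status.current_eef_pos()); e=T+[0,0,60]-p; print('err',e.round(2),status.current_opening())
r.move_straight(T+e*[1,1,.8]+[0,0,31],rate=40)
print(np.round(status.current_eef_pos(),2),np.round(status.current_wrist_force(),2))
print(r.move_straight(T+e*[1,1,.8]+[0,0,22],rate=8,max_force=2.5),np.round(status.current_eef_pos(),2),np.round(status.current_wrist_force(),2),status.current_t())
snap('wrist','w17')
```

```text
err [-0.23 -0.01 -0.32] 13.439006388191515
[ 515.07 -284.9    30.87] [ 0.39 -0.04 -0.36]
True [ 514.97 -284.65   25.06] [-0.4   0.82  5.18] 39.7667
```

View pics/w17.png

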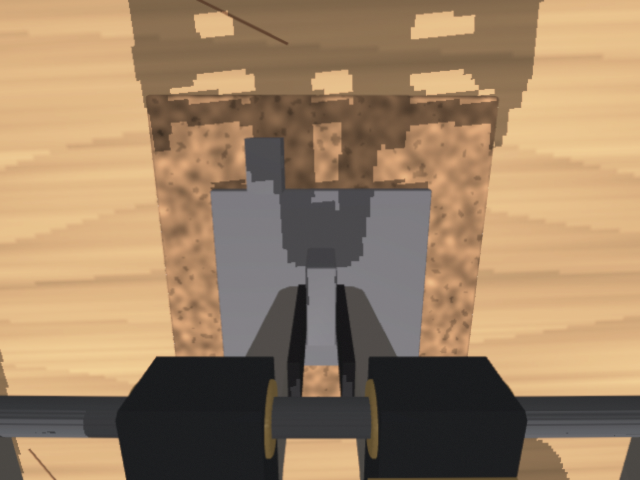

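The lid rests on the mat, centred and square to it (contact at 25 mm, as expected). Releasing and checking.

Run:
```python
from m import *
eoat.grip(34); r.pause(.1)
p=np.array(status.current_eef_pos()); r.move_straight(p+[0,0,40],rate=60); r.move_straight(p+[-30,0,190],rate=150)
print(np.round(status.current_wrist_force(),2))
snap('wrist','w18')
im,P=cloud('w18'); x,y,z=P[...,0],P[...,1],P[...,2]
m=(abs(x-516)<65)&(abs(y+284)<70)&(z>7)&(z<12)&(im.astype(int).max(2)-im.astype(int).min(2)<25); q=P[m]; A=np.c_[q[:,:2],np.ones(len(q))]; co=np.linalg.lstsq(A,q[:,2],rcond=None)[0]; print('plate',co.round(4),'z at c',co@[515,-284,1]); rc=cv2.minAreaRect(q[:,:2].astype(np.float32)); print(np.round(rc[0],1),np.round(rc[1],1),rc[2])
m=(abs(x-516)<40)&(abs(y+284)<30)&(z>34)&(z<42); rc=cv2.minAreaRect(P[m][:,:2].astype(np.float32)); print('rib',np.round(rc[0],1),np.round(rc[1],1),rc[2],np.median(P[m][:,2]))
r.reach([420,-350,330],down(-2)); 
snap('scene','c18'); snap('side','s18'); print(status.current_t())
```

```text
[ 0.02 -0.22 -0.44]
plate [-7.0000e-04  9.0000e-04  9.0215e+00] z at c 8.411075232464837
[ 515.6 -283.1] [109.3  99.9] 87.90559387207031
rib [ 515.6 -282.9] [13.6 40.4] 88.13267517089844 37.236367101817336
43.1833
```

View pics/c18.png

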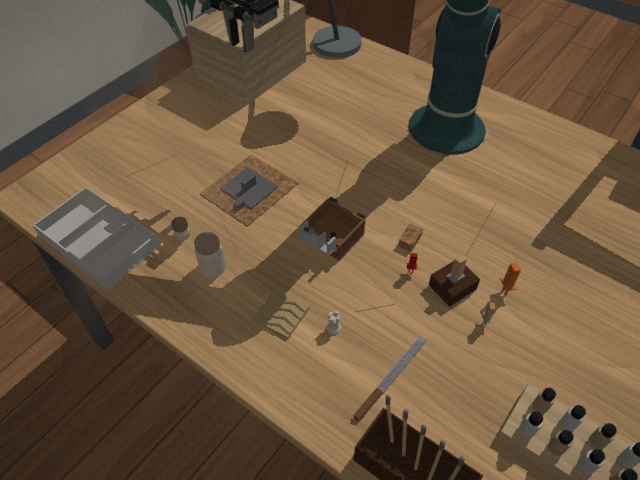

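View pics/s18.png

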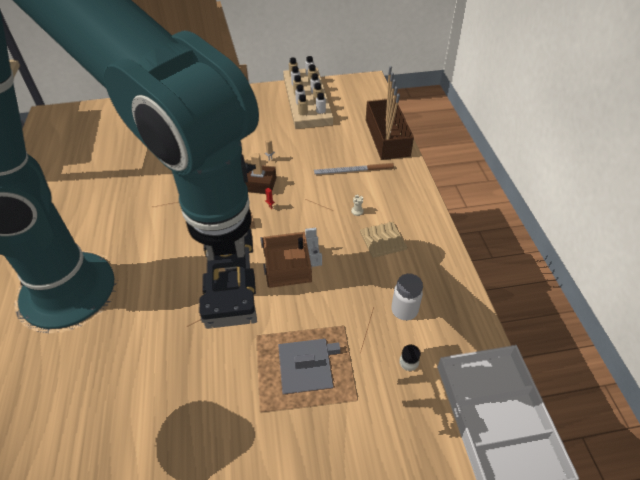

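View pics/w18.png

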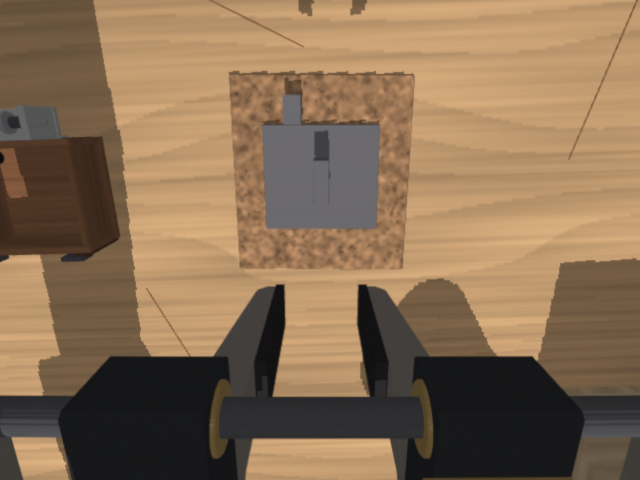

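Run:
```python
from m import *
for n in ('scene','side'):
    a=load(n+'0' )[1]; b=load({'scene':'c18','side':'s18'}[n])[1]; _,P=cloud(n+'0'); _,Q=cloud({'scene':'c18','side':'s18'}[n])
    for lab,x0,x1,y0,y1,h in (('tile',650,800,0,120,8),('rook',690,740,110,160,10),('canister',700,800,-230,-140,20),('jar',720,820,-330,-230,15),('block',380,480,70,170,12),('file',560,860,180,330,6)):
        o=[]
        for C in (P,Q):
            m=(C[...,0]>x0)&(C[...,0]<x1)&(C[...,1]>y0)&(C[...,1]<y1)&(C[...,2]>h); o+=[m.sum()]+C[m][:,:2].mean(0).round(1).tolist()
        print(n,lab,o)
```

```text
scene tile [np.int64(1015), 757.2, 35.0, np.int64(1009), 757.1, 34.9]
scene rook [np.int64(200), 717.9, 132.1, np.int64(202), 718.2, 132.4]
scene canister [np.int64(978), 761.9, -172.4, np.int64(981), 761.9, -172.5]
scene jar [np.int64(272), 745.9, -309.8, np.int64(292), 747.9, -310.6]
scene block [np.int64(360), 419.0, 135.2, np.int64(360), 418.7, 135.5]
scene file [np.int64(1002), 764.4, 294.6, np.int64(1003), 765.3, 294.7]
side tile [np.int64(692), 748.7, 37.3, np.int64(692), 748.4, 37.4]
side rook [np.int64(140), 712.0, 122.9, np.int64(143), 712.0, 122.6]
side canister [np.int64(1043), 746.5, -198.6, np.int64(1044), 746.5, -198.5]
side jar [np.int64(171), 730.3, -315.4, np.int64(175), 730.4, -315.7]
side block [np.int64(316), 413.4, 126.1, np.int64(26), 440.7, 124.1]
side file [np.int64(635), 777.9, 297.3, np.int64(638), 778.4, 297.5]
```

The bystanders are unmoved; the sanding block's lower count in the side view comes from the arm blocking it.

Run:
```python
from rig import r
r.sign_off()
```

```text
the job is handed in; nothing more can be done
```

The job is done and handed in at about 43 s of the 70 s allowed. I took the fork from its stand and straddled the bar. I eased the collar along by about 6 mm, with no more than about 6 N on the wrist, until the hinge edge came up. I then stood the tool back in its slot, lifted the lid off by its rib and laid it on the mat.

**What the last checks showed**
- **Lid:** it lies flat, with a slope under 0.001 and its top at about 8.4 mm (9 expected). Its centre is about 1 mm from the measured mat centre, and it is square to the mat within about 0.2°.
- **Tool:** it stands upright in its slot.
- **Bystanders:** none moved between the first and last pictures. The sanding block was hidden by the arm in the last side view, so only the scene view confirms it.

**What disagreed**
- The wrist camera read about 1.2 mm off in world y against the arm's own readings. I corrected for this.
- The lid came free later than stated, at about 6 mm of collar travel instead of 5.
- The freed lid had shifted about 3 mm along y, the full play between its lugs, before I gripped it. I put this down to the bar springing back.

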